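# Scrape the beetroot chips off the board into the scrap tray

## Robot

A 6-joint arm with a two-finger parallel gripper is mounted at the origin on the work surface. World frame = base frame: x ahead of the robot, y to its left, z up, the work surface at z = 0. Lengths are in mm, angles in rad, forces in N, time in s.
With the tool pointing down it reaches from about 350 to 975 mm from the base axis. Payload 7.1 kg.
Tool frame: the origin (TCP) lies between the finger pads; the fingertips stand 11 mm ahead of it and the grasp point (between the pads) lies 8 mm behind it; z points along the fingers, y is the direction in which the jaws open and shut (so a half turn about z gives the same grasp; the last joint's range is limited). The gripper opens to 88 mm and grips with 3 to 60 N. Pads are 20 mm wide; open, the fingers measure 115 mm over their backs; the gripper's body (75 mm by 178 mm) begins 61 mm behind the grasp point.
Start: joints at [-1.316, 0.423, 1.63, -0, 1.089, -0.019], TCP at [169.013, -601.697, 233.675] pointing down, gripper open.
Joint ranges: [-3, 3], [-0.9, 2.11], [0.09, 2.58], [-1.31, 4.45], [0.11, 2.69], [-2.54, 2.54]. Speed limits (rad/s): [2.39, 2.39, 3.01, 3.14, 3.14, 3.14].

## Interface

Orientations are given as [roll, pitch, yaw] about the fixed x, y, z axes, in that order (R = Rz(yaw) Ry(pitch) Rx(roll)).
In Python, from bench import manip, kinematics, viewer, job_done gives the robot as it stands. The module is installed in compiled form; this text tells all that it offers. Calls block until the motion is done:
- manip.move_to(position, orientation): joint-space move of the TCP to a pose.
- manip.move_straight(position, frame=None, max_speed=150, max_force=None): straight line of the TCP; frame=None keeps the orientation; max_speed is the mean speed in mm/s. With max_force (N) it stops when the force on the tool has changed by that much, and returns True; else False.
- manip.movej(angles): joint-space move.
- manip.ungrasp() and manip.grasp(f_grip=None): open the fingers fully, or close them until they stop; f_grip is the grip in N (None keeps the last).
- manip.pause(seconds).
- kinematics.solve_ik(position, orientation): joint angles nearest the present ones, or None.
- manip.state(): the state.
- viewer.grab_frame(name): name is "scene" or "top" or "wrist"; returns the picture (420x560x3 uint8, red, green, blue); there is no depth.
- viewer.camera_params(name): a dict with "vertical_fov" (degrees; the focal length in pixels is half the picture's height over the tangent of half this angle, whatever the lens; pixels are square), "cx", "cy" (the principal point, pixels), "xyz" and "orientation" of the camera in the world. Camera axes: x right, y up, looking along -z (the intrinsics and any distortion apply to the point x, -y, -z); pixel columns grow to the right and rows downward; lengths in mm; the calibration is good to about 2 mm. A picture is of the moment at which its call begins: read the wrist's pose just before it. camera_params takes no time and is no camera call; for the wrist camera it gives the pose at the moment of the call.
A pose or a line that the arm cannot do raises manip.Unreachable and nothing moves.
- job_done(): hands the job in, once; it reports no verdict.
The state is a dict: "time": time; "qpos": joint angles; "joint_velocities": joint speeds; "effort": joint torques, N m; "tool_pos": TCP position; "eef_rot": TCP orientation; "wrist_force": force on the tool from outside, world axes, zero at the start; "moment": the same for the moment, N m; "finger_gap": finger opening in mm.
Only numpy, scipy, OpenCV 4.12 (cv2) and the standard library are available. Lean on these libraries where they do the work, as an engineer would, in place of code of your own. Each camera call takes 0.05 s, during which the arm holds its last target. There are 200 camera calls.

## Task

Take the bench scraper from its leaning rest and wipe all four beetroot chips off the chopping board into the steel tray beside it, without touching the chips with the fingers. Then slide the scraper fully back into its rest and let go. Leave the small white cup on the board, the glasses, the mill and the jar where they are.

Things in the scene. Friction and masses are not known exactly. Their poses are not given: they have to be found in the camera images.
- scraper_grip (a point): Centre of the blue handle bar of the scraper: steel blade 110 mm wide, 80 tall, 5 thick, under a bar 120 mm long, 22 thick, 40 tall; about 0.2 kg. z points from the blade's edge up to the bar, y along the bar, x across the thickness (grip across x). The blade's edge lies 98 mm below this point along z. Same both ways round. At the start it leans in its rest, 35 degrees from vertical, top away from the robot.
- rest: Fixed dark wooden rest, a slot leaning 35 degrees from vertical, its mouth up and towards the rest's +x (away from the robot); z is vertical. The slot is 11 mm wide and 122 mm long. Lower (+x) wall 55 mm tall along the lean, upper wall and ends 30 mm. It stands on the side of the board opposite the tray. Origin on the table, 30 mm along its -x from below the bar of the homed scraper.
- rest_home (a point): Point of the rest where the centre of the scraper's bar belongs when fully home, 110 mm over the table, 30 mm along the rest's +x from its origin; the blade's edge then stands on the slot's floor, 98 mm down the lean from here. The scraper slides in and out along the lean.
- board: Fixed light wooden chopping board, 240 mm (its x) by 240 mm (its y), top 32 mm over the table; origin at the centre of its underside, z up. The chips lie within 90 mm of its centre along -x, 20 mm along +x and 70 mm either way along y.
- tray: Fixed shallow steel scrap tray, 270 mm (its x) by 150 mm (its y) outside, 20 mm tall, walls 3 mm; origin at the centre of its underside, z up. It lies along the board's +y or its -y edge, 4 to 8 mm away and parallel to it, its rim 12 mm below the board's top.
- chip0_mid (a point): Centre of a loose beetroot chip, dark red, 28 x 18 x 11 mm (x, y, z), about 12 g, lying flat on the board.
- chip1_mid (a point): Centre of a loose beetroot chip, dark red, 24 x 20 x 12 mm (x, y, z), about 12 g, lying flat on the board.
- chip2_mid (a point): Centre of a loose beetroot chip, dark red, 26 x 17 x 10 mm (x, y, z), about 12 g, lying flat on the board.
- chip3_mid (a point): Centre of a loose beetroot chip, dark red, 22 x 18 x 12 mm (x, y, z), about 12 g, lying flat on the board.
- ramekin: Small white ceramic cup, 50 mm across and 40 mm tall, standing loose on the board near its +x edge (about 90 mm from the centre); origin at the centre of its underside. To be left alone.
- glass_a: Clear glass, 64 mm across, 75 mm tall, on the table beyond the board's +x edge; origin at the centre of its underside. To be left alone.
- glass_b: Amber glass, 64 mm across, 75 mm tall, also beyond the board's +x edge; origin at the centre of its underside. To be left alone.
- mill: Black pepper mill, 54 mm across, 175 mm tall, on the table to the right of the board and of what stands beside it; origin at the centre of its underside. To be left alone.
- spice_jar: Amber spice jar, 52 mm across, 90 mm tall, on the table to the left of the board and of what stands beside it; origin at the centre of its underside. To be left alone.
Mind the look-alikes: they are no part of the job. Of the things like the rest, leave any that is blue; of the rest the smaller one is meant.

How it is judged (in metres and radians):
On the way, in this order (a step that is already met when the one before it is completed fails the run):
1. the scraper is out of its rest while all four chips are still on the board (distance between scraper_grip and rest_home above 0.06 m and height (world z) of each of chip0_mid, chip1_mid, chip2_mid, chip3_mid above 0.034 m), for 0.1 s.
2. all four chips lie in the tray while the scraper is out (x of chip0_mid in the frame of tray between -0.135 and 0.135 m and y of chip0_mid in the frame of tray between -0.075 and 0.075 m and z of each of chip0_mid, chip1_mid, chip2_mid, chip3_mid in the frame of tray below 0.028 m and x of chip1_mid in the frame of tray between -0.135 and 0.135 m and y of chip1_mid in the frame of tray between -0.075 and 0.075 m and x of chip2_mid in the frame of tray between -0.135 and 0.135 m and y of chip2_mid in the frame of tray between -0.075 and 0.075 m and x of chip3_mid in the frame of tray between -0.135 and 0.135 m and y of chip3_mid in the frame of tray between -0.075 and 0.075 m and distance between scraper_grip and rest_home above 0.04 m), for 0.2 s.
3. the scraper is back home in its rest (distance between scraper_grip and rest_home below 0.018 m and angle between scraper_grip's own z axis and vertical between 0.49 and 0.73 rad), for 0.2 s.
At the end, for the whole second after the job is handed in: All four chips lie inside the tray's walls, their centres less than 28 mm over the table; the scraper is back in its rest, at rest, the centre of its bar within 18 mm of the home point and leaning 28 to 42 degrees (all of step 3 and x of chip0_mid in the frame of tray between -0.135 and 0.135 m and y of chip0_mid in the frame of tray between -0.075 and 0.075 m and z of each of chip0_mid, chip1_mid, chip2_mid, chip3_mid in the frame of tray below 0.028 m and x of chip1_mid in the frame of tray between -0.135 and 0.135 m and y of chip1_mid in the frame of tray between -0.075 and 0.075 m and x of chip2_mid in the frame of tray between -0.135 and 0.135 m and y of chip2_mid in the frame of tray between -0.075 and 0.075 m and x of chip3_mid in the frame of tray between -0.135 and 0.135 m and y of chip3_mid in the frame of tray between -0.075 and 0.075 m and linear speed of scraper below 0.02 m/s); the robot touches nothing.
It fails at once if the fingers touch a chip (contact force between the fingers and chip0 above 0.5 N or contact force between the fingers and chip1 above 0.5 N or contact force between the fingers and chip2 above 0.5 N or contact force between the fingers and chip3 above 0.5 N).
It fails at once if the white cup, a glass, the mill or the jar is moved by more than 15 mm (distance of any of ramekin, glass_a, glass_b, mill, spice_jar from where it was at the start of the episode above 0.015 m).
It also fails if it takes over 61 s, if anything falls off the work surface, if the arm or the gripper's body presses on something with over 40 N, if the wrist force passes 120 N, or if a joint passes its speed limit or range.

## Working session

There is one attempt and no reset: what is moved stays moved. The work goes in short steps, each a Python script; the robot and the scene stay as the last script left them, time stands still between calls to the robot, and variables do not carry over. Pictures are saved under pics/ and viewed, about 8 in all and at most 12, crops included, and the job is handed in when it is done.

```bash
mkdir -p pics
python3 - <<'E'
from bench import manip, viewer
import cv2
for n in("scene","top"):
    print(n,viewer.camera_params(n)); cv2.imwrite(f"pics/{n}0.png",viewer.grab_frame(n)[:,:,::-1])
print(viewer.camera_params("wrist"));print(manip.state())
E
```

```text
scene {'vertical_fov': 53.40693086193487, 'cx': 281.78956171292805, 'cy': 208.09105872259573, 'xyz': array([1192.20231607,  709.52157261,  726.29944208]), 'orientation': array([ 0.98309772, -0.01836193,  2.42029721])}
top {'vertical_fov': 53.73893029331213, 'cx': 282.60166191636307, 'cy': 214.76386105981823, 'xyz': array([ 371.89981206,   -6.44674294, 1079.55154228]), 'orientation': array([ 0.2049188 ,  0.00519998, -1.52053238])}
{'vertical_fov': 60.94077542111703, 'cx': 276.2945635657913, 'cy': 205.6003733594795, 'xyz': array([ 242.60580691, -579.85457411,  384.4669525 ]), 'orientation': array([-0.28262499,  0.00175808, -1.29602501])}
{'time': 0.1, 'qpos': array([-1.31598805e+00,  4.23735140e-01,  1.63063668e+00,  1.59202512e-05,
        1.08862530e+00, -1.90204850e-02]), 'joint_velocities': array([-8.20673102e-04, -1.76861297e-03, -3.40628252e-03, -6.92779183e-04,
       -3.26882345e-05,  6.15823280e-04]), 'effort': array([ 1.31458473e-03, -5.45609379e+01, -2.74325716e+01,  6.45842752e-02,
        1.88010838e-02, -2.84562321e-05]), 'tool_pos': array([ 168.90007909, -601.2157006 ,  232.98863732]), 'eef_rot': array([-3.14018871e+00, -4.08042367e-05,  2.73821345e-01]), 'wrist_force': array([0.32617537, 0.60014032, 0.01432201]), 'moment': array([ 0.04011652, -0.00123029,  0.04648344]), 'finger_gap': 87.84889008470502}
```

View pics/top0.png

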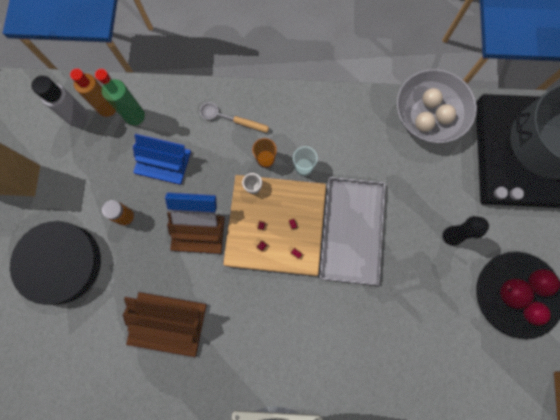

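View pics/scene0.png

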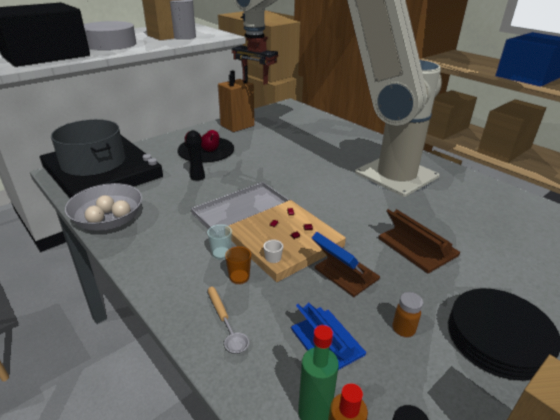

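Top view: board with corners (235,177), (326,183), (320,275) and (225,268). The tray is to its right (−y). The scraper's blue bar is at (191,203) in the small brown rest at (196,233). The larger brown rest at (165,325) and the blue one are decoys. The four chips are at (262,226), (293,224), (262,246) and (296,254), and the cup is at (252,183).

```bash
cat > h.py <<'E'
import numpy as np, cv2
from scipy.spatial.transform import Rotation as R
from bench import manip, viewer, kinematics, job_done
def unproj(P,px,z,k=0.0):
    px=np.atleast_2d(np.array(px,float)); f=210/np.tan(np.radians(P["vertical_fov"])/2)
    d=(px-[P["cx"],P["cy"]])/f
    r2=(d**2).sum(1,keepdims=True); d=d/(1+k*r2)
    v=R.from_euler("xyz",P["orientation"]).apply(np.c_[d[:,0],-d[:,1],-np.ones(len(d))])
    c=np.array(P["xyz"]); s=(z-c[2])/v[:,2]
    return c+s[:,None]*v
def proj(P,X,k=0.0):
    f=210/np.tan(np.radians(P["vertical_fov"])/2)
    q=R.from_euler("xyz",P["orientation"]).inv().apply(np.atleast_2d(X)-P["xyz"])
    d=np.c_[q[:,0],-q[:,1]]/-q[:,2:]; d=d*(1+k*(d**2).sum(1,keepdims=True))
    return d*f+[P["cx"],P["cy"]]
E
python3 - <<'E'
from h import *
np.set_printoptions(precision=1,suppress=True)
P=viewer.camera_params("top")
B=unproj(P,[(235,177),(326,183),(320,275),(225,268)],32);print(B,np.linalg.norm(np.roll(B,-1,0)-B,axis=1))
print("chips",unproj(P,[(262,226),(293,224),(262,246),(296,254)],40))
T=unproj(P,[(329,178),(386,181),(379,285),(321,278)],20);print("tray",T,np.linalg.norm(np.roll(T,-1,0)-T,axis=1))
print("bar",unproj(P,[(167,196),(215,197),(191,203)],125)); print("mill",unproj(P,[(452,236)],0),"jar top",unproj(P,[(112,209)],90))
print("other rest",unproj(P,[(137,295),(205,300)],60))
im=viewer.grab_frame("top")[120:310,110:400,::-1]; cv2.imwrite("pics/top1.png",cv2.resize(im,None,fx=2.7,fy=2.7,interpolation=cv2.INTER_CUBIC))
E
```

```text
[[684.3 140.2  32. ]
 [679.6 -99.4  32. ]
 [439.8 -91.4  32. ]
 [445.3 147.8  32. ]] [239.7 240.  239.2 239.1]
chips [[555.6  60.8  40. ]
 [564.7 -17.9  40. ]
 [504.5  57.7  40. ]
 [488.5 -28.9  40. ]]
tray [[ 697.3 -108.1   20. ]
 [ 696.4 -259.2   20. ]
 [ 423.  -241.5   20. ]
 [ 433.2  -95.1   20. ]] [151.1 274.  146.8 264.5]
bar [[601.8 285.4 125. ]
 [604.9 171.  125. ]
 [587.6 226.7 125. ]]
mill [[ 560.7 -436.8    0. ]] jar top [[570.9 427.4  90. ]]
other rest [[367.9 351.4  60. ]
 [364.4 185.9  60. ]]
```

View pics/top1.png

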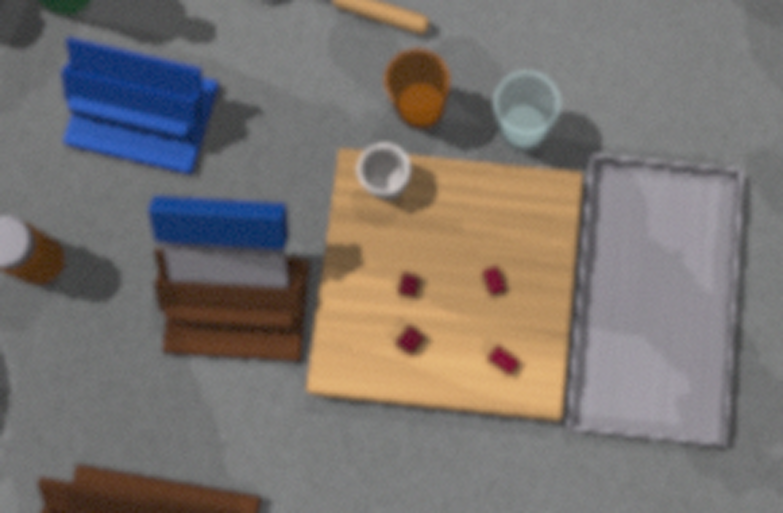

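The top camera reproduces the 240 mm board well. Next is a wrist look over the rest and board.

Run:
```python
from h import *
np.set_printoptions(precision=1,suppress=True)
manip.move_to([560,150,350],[np.pi,0,0])
P=viewer.camera_params("wrist"); im=viewer.grab_frame("wrist")[:,:,::-1]
import pickle; pickle.dump((P,im),open("w1.pkl","wb"))
cv2.imwrite("pics/w1.png",cv2.resize(im,(800,600),interpolation=cv2.INTER_CUBIC))
print(P, manip.state()["time"], manip.state()["qpos"]); print(proj(P,[[684.3,140.2,32],[679.6,-99.4,32],[439.8,-91.4,32],[445.3,147.8,32]]))
```

```text
{'vertical_fov': 60.94077542111703, 'cx': 276.2945635657913, 'cy': 205.6003733594795, 'xyz': array([636.7, 150.1, 501.3]), 'orientation': array([-0.3,  0. , -1.6])} 3.2 [ 0.2  0.2  1.6 -0.   1.3  1.8]
[[284.6  61.4]
 [479.6  65.5]
 [447.  246.6]
 [278.1 242.9]]
```

View pics/w1.png

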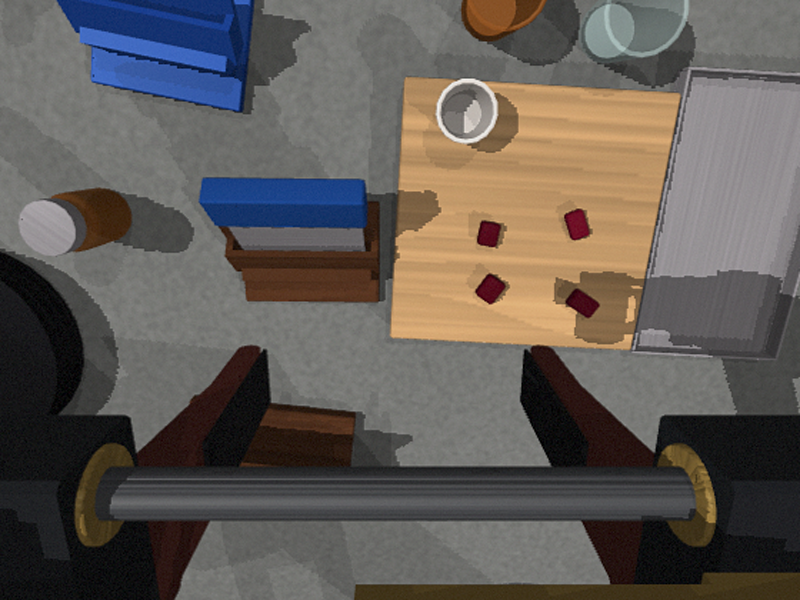

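The wrist view shows the scraper bar at (284,205), the board corners at (404,77), (681,93), (632,351) and (391,338), and chips at (489,233), (577,224), (490,289) and (583,303), all in 800-px coordinates. I'll fit the poses of the bar and the board.

```bash
cat > fit.py <<'E'
from h import *
import pickle
from scipy.optimize import least_squares
np.set_printoptions(precision=3,suppress=True)
P,im=pickle.load(open("w1.pkl","rb")); T=viewer.camera_params("top"); it=cv2.imread("pics/top0.png")
B=unproj(P,np.array([(404,77),(681,93),(632,351),(391,338)])*.7,32);print(B,np.linalg.norm(np.roll(B,-1,0)-B,axis=1))
C=np.array([(489,233),(577,224),(490,289),(583,303)])*.7; print("chips w",unproj(P,C,42))
L=np.radians(35)
def box(p):
    u=np.array([[sx*11,sy*60,sz*20] for sx in(-1,1) for sy in(-1,1) for sz in(-1,1)],float)
    q=R.from_euler("y",L).apply(u); q=R.from_euler("z",p[2]).apply(q); return q+[p[0],p[1],110]
def corners(mask):
    c=max(cv2.findContours(mask.astype(np.uint8),cv2.RETR_EXTERNAL,cv2.CHAIN_APPROX_NONE)[0],key=cv2.contourArea)
    return c[:,0].astype(float)
def blue(i,roi):
    b,g,r=[i[:,:,k].astype(int) for k in range(3)]; m=(b>60)&(b>1.6*g)&(b>2*r); z=np.zeros_like(m); x0,y0,x1,y1=roi; z[y0:y1,x0:x1]=m[y0:y1,x0:x1]; return z
mw=blue(im,(130,115,270,170)); mt=blue(it,(160,185,222,222)); print(mw.sum(),mt.sum())
cw,ct=corners(mw),corners(mt)
def res(p,c,Q):
    h=cv2.convexHull(proj(Q,box(p)).astype(np.float32))
    return np.array([cv2.pointPolygonTest(h,tuple(map(float,x)),True)-.5 for x in c])
for nm,cs in(("w",[(cw,P)]),("t",[(ct,T)]),("both",[(cw,P),(ct,T)])):
    s=least_squares(lambda p:np.concatenate([res(p,c,Q) for c,Q in cs]),[590,226,-.03],x_scale=[10,10,.05],diff_step=1e-3,loss="soft_l1"); print(nm,s.x,np.abs(s.fun).mean())
E
python3 fit.py
```

```text
[[692.77  142.466  32.   ]
 [680.029 -95.786  32.   ]
 [441.185 -84.714  32.   ]
 [454.871 154.014  32.   ]] [238.592 239.1   239.12  238.179]
chips w [[560.483  64.883  42.   ]
 [568.67  -14.072  42.   ]
 [507.75   61.219  42.   ]
 [494.061 -27.183  42.   ]]
3804 784
w [594.303 231.918  -0.014] 1.1764590258715175
t [592.981 231.163  -0.027] 1.2339674507772784
both [594.211 231.925  -0.015] 1.189449943784104
```

```bash
cat >> h.py <<'E'
L=np.radians(35); RY=-0.018; BAR=np.array([594.3,231.9,110.])
BY=-0.045; BC=np.array([567.,29.,0])
Rg=R.from_euler("z",RY)*R.from_matrix(np.c_[[0,1,0],np.cross([-np.sin(L),0,-np.cos(L)],[0,1,0]),[-np.sin(L),0,-np.cos(L)]])
Eg=Rg.as_euler("xyz"); zg=Rg.apply([0,0,1])
def tcpg(up): return BAR+zg*(8-up)      # TCP for the grip point 'up' mm out along the lean
def bw(x,y,z): return BC+R.from_euler("z",BY).apply([x,y,0])+[0,0,z]
Ew=[np.pi,0,BY]
E
python3 - <<'E'
from h import *
np.set_printoptions(precision=3,suppress=True)
for p,e in[(tcpg(0),Eg),(tcpg(120),Eg),(bw(-36,80,124),Ew),(bw(-36,-160,124),Ew),(bw(-36,80,250),Ew)]: print(p,kinematics.solve_ik(p,e))
manip.move_to(tcpg(120),Eg)
P=viewer.camera_params("wrist"); im=viewer.grab_frame("wrist")[:,:,::-1]
import pickle; pickle.dump((P,im),open("w2.pkl","wb"))
c=lambda sx,sy,sz:R.from_euler("zy",[RY,L]).apply([sx*11,sy*60,sz*20])+BAR
v=im.copy()
for s in[(-1,-1,-1),(-1,1,-1),(-1,-1,1),(-1,1,1),(1,-1,1),(1,1,1)]: cv2.circle(v,tuple(int(round(t)) for t in proj(P,c(*s))[0]),2,(0,255,0),-1)
cv2.imwrite("pics/w2.png",cv2.resize(v,(800,600))); print(manip.state()["time"])
E
```

```text
[589.712 231.983 103.447] [0.277 0.868 1.277 0.168 1.587 0.247]
[658.53  230.744 201.745] [0.254 0.863 1.042 0.16  1.827 0.265]
[534.635 110.538 124.   ] [ 0.182  0.464  1.878 -0.     0.8    1.798]
[ 523.839 -129.219  124.   ] [-0.264  0.456  1.892 -0.     0.794  1.352]
[534.635 110.538 250.   ] [ 0.182  0.288  1.791 -0.     1.063  1.798]
4.6333
```

View pics/w2.png

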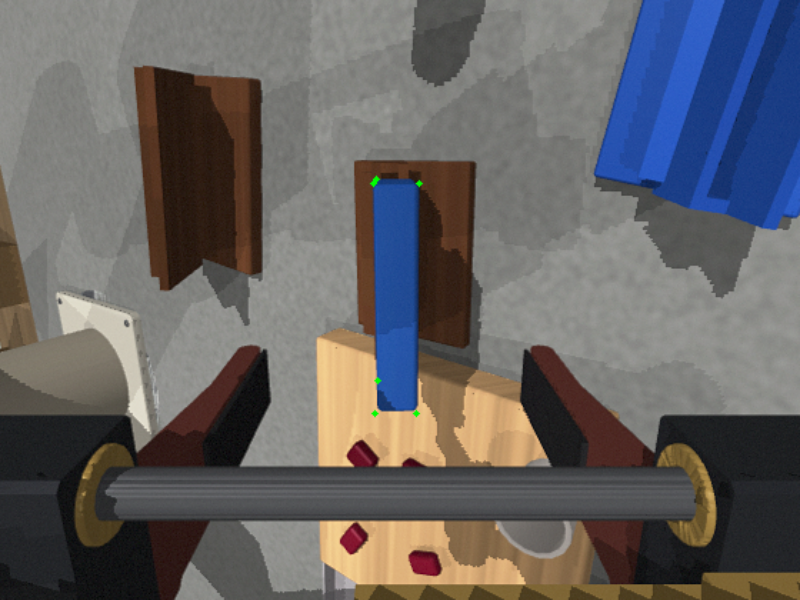

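The predicted bar corners (green) lie on the bar at (375–419, 180–412), within about 1–2 mm, so I can grasp.

Run:
```python
from h import *
np.set_printoptions(precision=2,suppress=True)
s=lambda t:print(t,(q:=manip.state())["time"],q["tool_pos"],q["wrist_force"],q["finger_gap"])
print(manip.move_straight(tcpg(0),max_speed=100,max_force=15)); s("at")
manip.grasp(40); s("grip")
np.save("home.npy",np.r_[manip.state()["tool_pos"],manip.state()["eef_rot"]])
manip.move_straight(tcpg(110),max_speed=80); s("out")
manip.move_to(bw(-36,80,250),Ew); s("over")
P=viewer.camera_params("wrist"); im=viewer.grab_frame("wrist")[:,:,::-1]
import pickle; pickle.dump((P,im),open("w3.pkl","wb")); cv2.imwrite("pics/w3.png",im)
```

```text
False
at 5.9833 [590.38 232.08 103.98] [ 0.27 -0.34  0.8 ] 88.3931155866097
grip 7.0083 [589.47 231.99 103.62] [-0.41 -0.06  0.83] 21.916708041273235
out 8.5333 [652.36 230.85 193.02] [-1.09  0.12 -1.93] 22.027007925139028
over 9.9083 [535.06 110.77 250.08] [-0.67  0.33 -1.55] 22.129726351768824
```

View pics/w3.png

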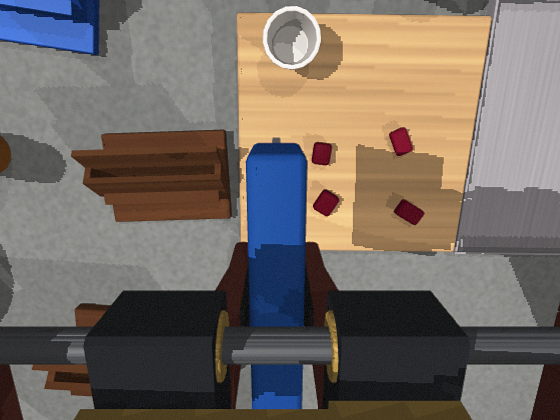

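Scraper in hand and vertical. The chips are at (322,153), (400,141), (326,203) and (409,212), and the board corners at (237,14), (491,16) and (457,251). I'll confirm these in the board frame.

Run:
```python
from h import *
import pickle
np.set_printoptions(precision=1,suppress=True)
P,im=pickle.load(open("w3.pkl","rb"))
f=lambda X:R.from_euler("z",-BY).apply(X-BC)
print(f(unproj(P,[(237,14),(491,16),(457,251)],32))); print("chips",f(unproj(P,[(322,153),(400,141),(326,203),(409,212)],42)))
hsv=cv2.cvtColor(im,cv2.COLOR_BGR2HSV); m=((hsv[...,0]>165)&(hsv[...,1]>170)&(hsv[...,2]>40)).astype(np.uint8)
for c in cv2.findContours(m,cv2.RETR_EXTERNAL,cv2.CHAIN_APPROX_NONE)[0]:
    if 100<cv2.contourArea(c)<1500:
        q=f(unproj(P,c[:,0],42)); print("range",q.min(0)[:2],q.max(0)[:2])
print("cup rim",f(unproj(P,[(264,38),(320,38),(292,8),(292,69)],72)))
```

```text
[[ 119.5  118.2   32. ]
 [ 118.3 -118.9   32. ]
 [-119.  -121.1   32. ]]
chips [[ -8.4  35.3  42. ]
 [  3.7 -41.9  42. ]
 [-60.7  29.2  42. ]
 [-70.3 -58.7  42. ]]
range [-83.7 -73.6] [-57.2 -42.8]
range [-73.9  16.8] [-46.7  42.7]
range [-19.6  27.3] [ 1.5 45.3]
range [-10.3 -53.8] [ 16.4 -30.4]
cup rim [[ 92.8  91.9  72. ]
 [ 92.8  44.5  72. ]
 [115.6  68.5  72. ]
 [ 68.2  67.9  72. ]]
```

Everything is consistent: the chips span board x −84 to 16, inside the 110 mm blade centred at −34. I'll touch down, lift 1 mm and wipe.

Run:
```python
from h import *
np.set_printoptions(precision=2,suppress=True)
s=lambda t:print(t,(q:=manip.state())["time"],q["tool_pos"],q["wrist_force"],q["finger_gap"])
manip.move_straight(bw(-34,75,130),max_speed=150)
print(manip.move_straight(bw(-34,75,117),max_speed=20,max_force=6)); s("touch")
z=manip.state()["tool_pos"][2]+1.2
manip.move_straight(bw(-34,75,z),max_speed=20); s("lift")
manip.move_straight(bw(-34,-155,z),max_speed=70); s("end")
manip.pause(.3)
P=viewer.camera_params("wrist"); im=viewer.grab_frame("wrist")[:,:,::-1]; t=viewer.grab_frame("top")[120:310,190:420,::-1]
cv2.imwrite("pics/w4.png",np.hstack([cv2.resize(im,(440,330)),cv2.resize(t,(400,330))])[:,:800])
```

```text
True
touch 11.3917 [536.6  105.72 121.76] [-1.19  0.14  4.3 ] 21.649051113395256
lift 11.6417 [536.36 105.44 122.87] [-0.7   0.1  -1.48] 21.681341741388543
end 15.075 [ 526.07 -124.21  122.97] [ 0.4  -0.04 -2.78] 22.01860448890931
```

View pics/w4.png

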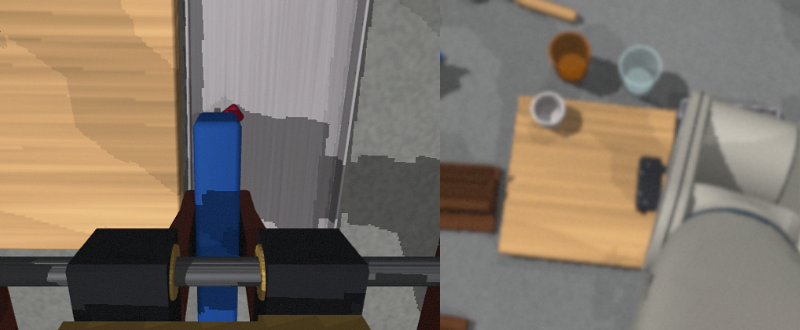

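The board is clear of chips and one shows in the tray at (235,112). I'll lift and move back toward the rest, then check the tray.

Run:
```python
from h import *
import pickle
np.set_printoptions(precision=1,suppress=True)
manip.move_straight(bw(-34,-155,190),max_speed=150)
manip.move_straight(bw(-34,40,250),max_speed=200)
P=viewer.camera_params("wrist"); im=viewer.grab_frame("wrist")[:,:,::-1]; cv2.imwrite("pics/w5.png",im)
f=lambda X:R.from_euler("z",-BY).apply(X-BC)
hsv=cv2.cvtColor(im,cv2.COLOR_BGR2HSV); m=((hsv[...,0]>165)&(hsv[...,1]>170)&(hsv[...,2]>30)).astype(np.uint8)
for c in cv2.findContours(m,cv2.RETR_EXTERNAL,cv2.CHAIN_APPROX_NONE)[0]:
    if cv2.contourArea(c)>60: q=f(unproj(P,c[:,0],13)); print("range",q.min(0)[:2],q.max(0)[:2],cv2.contourArea(c))
print(manip.state()["time"])
```

```text
range [ -93.1 -161.1] [ -41.5 -139.7] 704.5
range [ -22.5 -176.3] [  20.2 -140.1] 633.5
17.2917
```

View pics/w5.png

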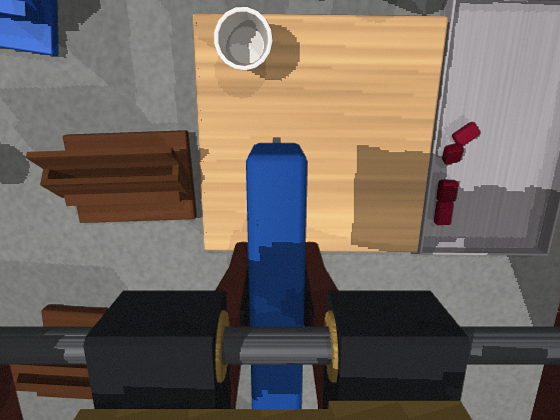

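All four chips lie in the tray, at (466,132), (453,154), (447,190) and (444,212), clear of its walls. Now the scraper goes home along the same line.

Run:
```python
from h import *
np.set_printoptions(precision=2,suppress=True)
s=lambda t:print(t,(q:=manip.state())["time"],q["tool_pos"],q["wrist_force"],q["finger_gap"])
print(np.load("home.npy"))
manip.move_to(tcpg(110),Eg); manip.pause(.3); s("pre")
b=manip.move_straight(tcpg(65),max_speed=60,max_force=12);print(b); s("65")
if not b:
    b=manip.move_straight(tcpg(0),max_speed=40,max_force=12);print(b); s("in")
```

```text
[589.47 231.99 103.62  -2.53  -0.     1.55]
pre 18.9083 [652.87 230.57 194.32] [-0.3   0.4  -2.43] 21.846302678762644
False
65 19.8083 [627.35 231.39 157.02] [ 1.01 -0.08 -2.64] 21.606073753042278
True
in 20.4 [621.2  231.45 148.25] [2.32 0.51 3.79] 21.937122653215592
```

The blade edge met resistance 54 mm out, just where the taller lower wall begins. Leaning freely, it rests against that wall, so I have no clearance on that side. I'll back off, shift 3 mm toward the slot's middle and retry.

Run:
```python
from h import *
np.set_printoptions(precision=2,suppress=True)
s=lambda t:print(t,(q:=manip.state())["time"],q["tool_pos"],q["wrist_force"],q["finger_gap"])
n=R.from_euler("z",RY).apply([-np.cos(L),0,np.sin(L)])   # towards the upper wall
manip.move_straight(tcpg(70),max_speed=60); manip.move_straight(tcpg(70)+3*n,max_speed=20); manip.pause(.2); s("back")
for u in(45,20,0):
    b=manip.move_straight(tcpg(u)+3*n,max_speed=35,max_force=12); s(f"{u} {b}")
    if b: break
```

```text
back 21.325 [627.35 231.3  162.44] [ 0.2  -0.28 -1.62] 21.580992535104173
45 False 22.1917 [613.25 231.61 142.2 ] [ 0.46  0.31 -2.2 ] 21.727573484724587
20 False 23.0583 [598.93 231.88 121.72] [ 0.1   0.09 -2.3 ] 21.870235589893113
0 False 23.7833 [587.2  232.01 105.09] [ 0.48 -0.08 -1.54] 21.776417814059435
```

Run:
```python
from h import *
import pickle
np.set_printoptions(precision=2,suppress=True)
s=lambda t:print(t,(q:=manip.state())["time"],q["tool_pos"],q["wrist_force"],q["finger_gap"])
n=R.from_euler("z",RY).apply([-np.cos(L),0,np.sin(L)])
b=manip.move_straight(tcpg(-4)+3*n,max_speed=15,max_force=5); s(f"seat {b}")
manip.ungrasp(); manip.pause(.3)
manip.move_straight(tcpg(130)+1.5*n,max_speed=120); s("away")
P=viewer.camera_params("wrist"); im=viewer.grab_frame("wrist")[:,:,::-1].copy()
c=lambda sx,sy,sz:R.from_euler("zy",[RY,L]).apply([sx*11,sy*60,sz*20])+BAR
for q in[(-1,-1,1),(-1,1,1),(1,-1,1),(1,1,1)]: cv2.circle(im,tuple(int(round(t)) for t in proj(P,c(*q))[0]),2,(0,255,0),-1)
manip.move_to([480,-350,350],[np.pi,0,0.3]); manip.pause(.3)
t=viewer.grab_frame("top")[120:310,110:400,::-1]; sc=viewer.grab_frame("scene")[170:330,170:450,::-1]
a=cv2.resize(im,(400,300)); b=cv2.resize(t,(400,300)); d=cv2.resize(sc,(525,300),interpolation=cv2.INTER_CUBIC)
cv2.imwrite("pics/fin.png",np.vstack([np.hstack([a,b]),np.hstack([d,np.zeros((300,275,3),np.uint8)])])); s("parked")
it=viewer.grab_frame("top")[:,:,::-1]; cv2.imwrite("pics/topfin.png",it)
```

```text
seat True 23.9917 [587.19 232.06 105.04] [2.15 0.52 4.26] 21.390565814180636
away 26.6417 [662.42 230.62 210.06] [ 0.04 -0.8  -0.53] 87.6045222454122
parked 29.325 [ 480.16 -349.88  349.89] [ 0.    0.2  -0.62] 87.9400773656913
```

View pics/fin.png

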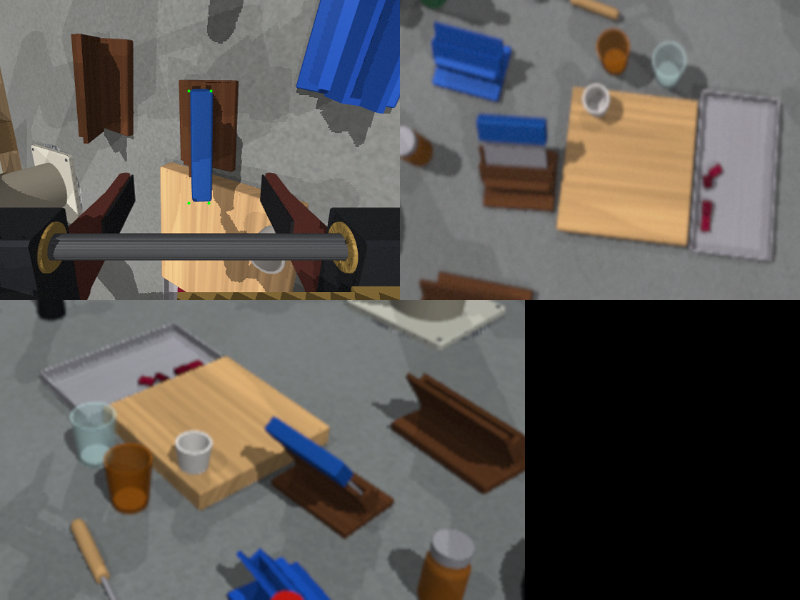

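The scraper's bar lies on its original predicted corners, all four chips are in the tray, and the cup and glasses look unmoved. I'm handing in.

```bash
python3 -c "
from bench import job_done
print(job_done())"
```

```text
the job is handed in; nothing more can be done
None
```

The job is done and handed in at about 29 s of the 61 s allowed. `job_done()` reports no verdict, so the result below rests on my own last pictures.

I took the scraper from the small brown rest along its lean. One stroke at 1.2 mm over the board wiped all four chips into the tray. I then slid the scraper back into its rest, let go and parked the arm clear.

- **Chips:** the wrist picture after the stroke showed all four in the tray. They lay 140–176 mm from the board's centre line, past the tray's near wall at about 126 mm. The closing pictures still show all four there.
- **Scraper:** its bar lies within about 2 mm of where it was at the start. The blade was seated against the slot's floor by force contact.
- **Cup and glasses:** they look unmoved in the last pictures. The mill was outside those pictures, and I did not measure how far any of these, or the jar, had moved.
- **One setback:** the first try at putting the scraper back stopped about 54 mm out, with roughly 6 N on the lower wall's lip. I backed off, shifted 3 mm towards the middle of the slot, and it went in without further contact.

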